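Sweep reject test tiles into the scrap tub

TASK

Clear the three rejected terracotta test tiles off the plaster slab: with the fingertips, gently sweep them along the slab and over its edge so that all three drop into the blue scrap tub, not the white one. Only push them, never pinch or lift them, and leave the clay cup, the cat figure, the jar and the brush standing or lying where they are.

Things in the scene. Friction and masses are not known exactly. Their poses are not given: they have to be found in the camera images.
- slab: fixed plaster slab with a wooden strip along its near and far side, all flush: 360 x 260 x 80 mm (x, y, z); its flat top is 80 mm above the table; origin at the centre of its underside, z up. A tub stands against each of its two end faces (+y and -y, at y = 130 mm and -130 mm)
- scrap_tub: fixed blue open tub, 240 x 120 x 72 mm (x, y, z) outside, walls and floor 4 mm thick, standing on the table 2 mm from one end face of the slab (its centre 192 mm from the slab's centre, at the slab's +y or -y end, either may occur), axes parallel to the slab's; its rim is 8 mm below the slab's top; origin at the centre of its underside
- keep_tub: fixed white open tub of the same size as the blue one, at the other end of the slab; to stay empty; origin at the centre of its underside
- tile0: a rejected glaze test tile, loose: flat terracotta tablet 42 x 30 x 12 mm (x, y, z), about 30 g (varies), dark glaze on one end of its top; lies flat on the slab at any yaw; origin at the centre of its underside, z up. Slides freely when nudged low on its side, and turns and slips aside when pushed off its centre
- tile1: another such tile (see tile0)
- tile2: another such tile (see tile0)
- cup: grey unfired clay cup, loose, 54 mm diameter, 46 mm high, upright on the slab near its near (-x) or far (+x) side, the cat figure at the other, each about 140 mm from the slab's middle line (x = 0), along which the tiles lie within 65 mm; origin at the centre of its underside. Bystander
- cat: dark clay figure of a sitting cat, loose, 46 mm wide, 51 mm high, upright on the slab; origin at the centre of its underside. Bystander
- jar: green glass jar with a white lid, loose, 64 mm diameter, 90 mm high, on the table left (+y) of the tubs; origin at the centre of its underside. Bystander
- brush: brush 200 mm long, loose, lying on the table right (-y) of the tubs; origin under it, its x axis along its length. Bystander

How it is judged:
By the outcome, as a careful person would: the job done as asked, in the order asked, and still so for the second after the job is handed in, with the robot touching nothing.
It also fails if it takes over 61 s, if anything falls off the work surface, if the arm or the gripper's body presses on something with over 40 N, if the wrist force passes 120 N, or if a joint passes its speed limit or range.

ROBOT

A 6-joint arm with a two-finger parallel gripper is mounted at the origin on the work surface. World frame = base frame: x ahead of the robot, y to its left, z up, the work surface at z = 0. Lengths are in mm, angles in rad, forces in N, time in s.
With the tool pointing down it reaches from about 325 to 775 mm from the base axis. Payload 9.3 kg.
Tool frame: the origin (TCP) lies midway between the tips of the shut fingers; the grasp point (between the pads) lies 19 mm behind it; z points along the fingers, y is the line along which they close (so a half turn about z gives the same grasp; the last joint's range is limited). The gripper opens to 85 mm and grips with 20 to 120 N. Pads are 22 mm wide; open, the fingers measure 114 mm over their backs; the gripper's body (76 mm by 85 mm) begins 54 mm behind the grasp point. The pads swing forward as they close: fully open they stand 13 mm farther back than shut.
Start: joints at [1.032, 0.259, 0.021, 1.334, 0, 1.418], TCP at [206.966, 509.57, 231.279] pointing down, gripper open.
Joint ranges: [-3.04, 3.04], [-0.91, 1.82], [-1.04, 1.36], [-1.92, 1.95], [-1.52, 1.45], [-3.14, 3.14]. Speed limits (rad/s): [2.22, 2.22, 2.79, 3.14, 3.14, 3.14].

INTERFACE

Orientations are given as a rotation vector (axis times angle).
In Python, from bench import * gives the robot as it stands.
- The arm moves only by the tool step_arm, never from a script. Its argument "commands" is a list that holds one entry, the list of rows, each a list of 7 numbers: the shift along the world's x, y, z in cm, then the turn, a rotation vector about the world's x, y, z in rad, then the opening, from -1 (shut) to 1 (fully open). In form: [[[dx, dy, dz, rx, ry, rz, grip], ...]]. A call has 1 to 12 rows; each row shifts and turns the commanded pose from where the row before left it; what a row does not reach is not made up. A row lasts 1/10 s, in which the tool goes at most 50 mm and 8.59 degrees, less where a joint would pass 70% of its speed; a pose out of reach is approached as far as the arm can. A call with a gripper value outside its range is refused whole. The fingers move at their own pace and stop on an object; "squeeze" is the grip in N (left out, the last holds). Time passes only in rows, so rows that do not move let the fingers close. It gives the time, the measured TCP pose, the force, the opening and the grip force at its end, in the units of the state.
- get_state(): the state, without advancing time (a new reading comes with each control period).
- capture(name): name is "scene" or "top"; returns the picture (480x640x3 uint8, red, green, blue); there is no depth.
- get_calibration(name): a dict with "vertical_fov" (degrees; the focal length in pixels is half the picture's height over the tangent of half this angle, whatever the lens; pixels are square), "cx", "cy" (the principal point, pixels), "view" (4x4, takes a point from world to camera coordinates). Camera axes: x right, y down, z forward; pixel columns grow to the right and rows downward; lengths in mm; the calibration is good to about 2 mm. A picture is of the moment at which its call begins. get_calibration takes no time and is no camera call.
- close_job(): hands the job in; it is judged then, once.
The state is a dict: "t": time; "joint_positions": joint angles; "qvel": joint speeds; "tau": joint torques, N m; "eef_pos": TCP position; "tool_rot": TCP orientation; "contact_force": force on the tool from outside, world axes, zero at the start; "moment": the same for the moment, N m; "width": finger opening in mm; "grasp_force": force on a finger pad.
Only numpy, scipy, OpenCV 4.12 (cv2) and the standard library are available. Lean on these libraries where they do the work, as an engineer would, in place of code of your own. Each camera call takes 0.05 s, during which the arm holds its last target. There are 200 camera calls.

## Working session

There is one attempt and no reset: what is moved stays moved. The work goes in short steps, Python scripts to look and compute and a tool call to move; the robot and the scene stay as the last step left them, time stands still between calls to the robot, and variables do not carry over. Pictures are saved under pics/ and viewed, at most 10 in all, crops included, and the job is handed in when it is done.

Besides the shell and the picture viewer there is one more tool, called after "Call:" by a JSON object that holds its "op" and its "data". step_arm: Moves the arm, as the interface text tells. Its arguments: {"type":"object","properties":{"commands":{"type":"array","items":{"type":"array","items":{"type":"array","items":{"type":"number"}}}},"squeeze":{"type":"number"}},"required":["commands"]}

```bash
mkdir -p pics; ls; python3 - <<'E'
from bench import *
import cv2
for n in("scene","top"):
    cv2.imwrite(f"pics/{n}0.png",capture(n)[:,:,::-1]); c=get_calibration(n); print(c)
s=get_state();print(s)
E
```

```text
pics
{'vertical_fov': 43.4498220868297, 'cx': 311.98988419631786, 'cy': 236.0867657959791, 'view': array([[ 5.08608610e-01,  8.60993654e-01,  2.68488599e-03,
        -2.89557740e+02],
       [ 5.75314035e-01, -3.37527827e-01, -7.45042769e-01,
        -2.89314542e+02],
       [-6.40570872e-01,  3.80479820e-01, -6.67011292e-01,
         1.80272142e+03],
       [ 0.00000000e+00,  0.00000000e+00,  0.00000000e+00,
         1.00000000e+00]])}
{'vertical_fov': 50.1284585802306, 'cx': 321.0571027573775, 'cy': 247.99701978977106, 'view': array([[ 1.43397213e-03, -9.99729452e-01,  2.32156403e-02,
        -2.43408830e+01],
       [-9.87226419e-01, -5.11393146e-03, -1.59241472e-01,
         5.67241960e+02],
       [ 1.59317112e-01, -2.26907456e-02, -9.86966660e-01,
         1.27875885e+03],
       [ 0.00000000e+00,  0.00000000e+00,  0.00000000e+00,
         1.00000000e+00]])}
{'t': 0.1, 'joint_positions': array([ 1.03236760e+00,  2.59133943e-01,  2.08519280e-02,  1.33371249e+00,
       -9.39026517e-06,  1.41814797e+00]), 'qvel': array([-0.0006634 , -0.00189973,  0.00082484,  0.00209762, -0.00138685,
        0.00237877]), 'tau': array([ 5.40635418e-03, -5.56692839e+01,  3.45070696e+01,  1.15754161e-02,
       -1.10765520e-04,  3.90290484e-05]), 'eef_pos': array([206.85693405, 509.34749355, 230.73330708]), 'tool_rot': array([-6.02155399e-01, -3.08293949e+00,  1.77562793e-03]), 'contact_force': array([1.82664802, 0.17840089, 0.63392716]), 'moment': array([-0.05887818, -0.03361109,  0.0245625 ]), 'grasp_force': 0.0, 'width': 85.25834297783999}
```

View pics/top0.png

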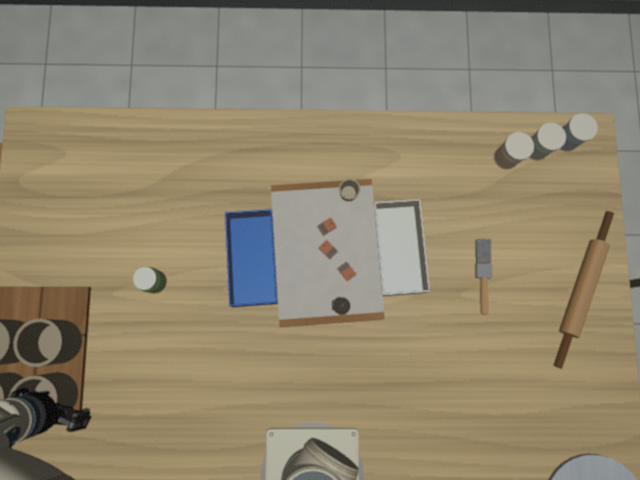

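View pics/scene0.png

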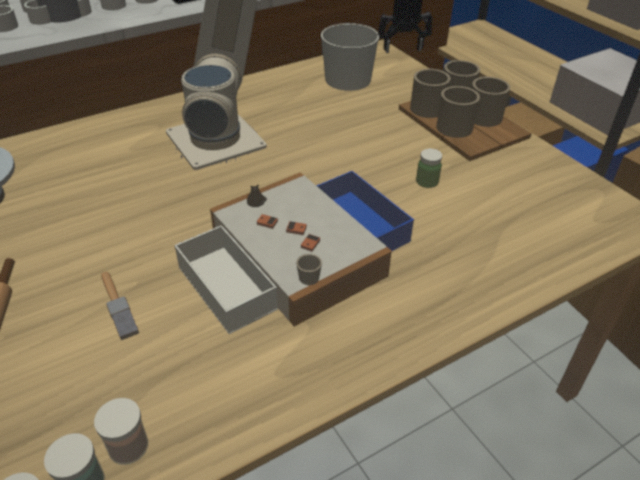

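The top view shows the blue tub at +y, left, around (250,258). The tiles are near (327,227), (328,249) and (346,271), with the cup at (349,189) and the cat at (341,305). Next I measure them.

```bash
cat > h.py <<'E'
from bench import *
import cv2, numpy as np
def ray(n,uv,z):
    c=get_calibration(n); f=240/np.tan(np.radians(c["vertical_fov"])/2)
    V=c["view"]; R=V[:3,:3]; o=-R.T@V[:3,3]
    d=R.T@np.array([(uv[0]-c["cx"])/f,(uv[1]-c["cy"])/f,1])
    return (o+d*(z-o[2])/d[2])[:2].round(1)
def tiles(n="top",roi=None,zt=92):
    im=capture(n); hsv=cv2.cvtColor(im,cv2.COLOR_RGB2HSV)
    r,g,b=[im[:,:,i].astype(int) for i in range(3)]
    m=((r-b>50)&(r>g*1.45)).astype(np.uint8)
    if roi: k=np.zeros_like(m); x0,y0,x1,y1=roi; k[y0:y1,x0:x1]=1; m*=k
    cs,_=cv2.findContours(m,cv2.RETR_EXTERNAL,cv2.CHAIN_APPROX_NONE)
    for c in cs:
        if cv2.contourArea(c)<20: continue
        q=np.array([ray(n,p[0],zt) for p in c],np.float32)
        rr=cv2.minAreaRect(q); print(n,"px",c.mean(0)[0].round(),"world",np.round(rr[0],1),"size",np.round(rr[1],1),"ang",round(rr[2],1))
    return im
E
python3 - <<'E'
from h import *
a=tiles("top",(278,190,378,318)); b=tiles("scene",(212,180,385,300))
for p in [(272,187),(372,180),(384,318),(280,325)]: print("slab",ray("top",p,80))
for p in [(226,213),(230,306)]: print("blue rim",ray("top",p,72))
print("cup",ray("top",(349,190),126),"cat",ray("top",(341,306),110))
print("cup/cat scene base",ray("scene",(309,278),80),ray("scene",(257,204),80))
cv2.imwrite("pics/z.png",cv2.resize(a[170:335,215:435,::-1],None,fx=3.6,fy=3.6,interpolation=cv2.INTER_CUBIC))
E
```

```text
top px [348. 273.] world [496.4 -88.7] size [21.2 24.4] ang 36.4
top px [325. 247.] world [562.5 -32.4] size [19.7 23.2] ang 45.0
top px [329. 224.] world [620.1 -41.8] size [25.9 21.1] ang 33.2
scene px [309. 243.] world [625.  -40.6] size [26.1 27.3] ang 35.0
scene px [298. 228.] world [567.  -34.1] size [24.9 27. ] ang 42.6
scene px [264. 220.] world [503.2 -88.8] size [25.  26.9] ang 38.9
slab [719.1 104. ]
slab [ 739.8 -152.6]
slab [ 387.7 -177.2]
slab [370.2  78.6]
blue rim [652.1 220.3]
blue rim [416.6 203.2]
cup [699.9 -89.5] cat [415.5 -69.3]
cup/cat scene base [707.  -88.9] [430.5 -71.6]
```

View pics/z.png

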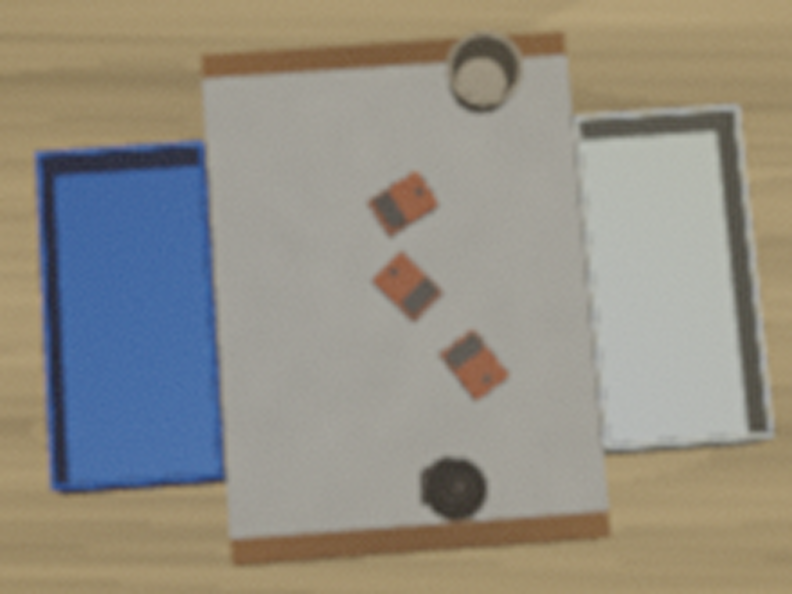

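The slab is centred near (554,-37) with a yaw of about 4.2°. The tiles are at slab x ≈ 61, 3 and -56. I'll travel above the point behind tile0 with the fingers spread along slab x, partly open, to make a wide two-tip pusher.

Call:
{"op": "step_arm", "data": {"commands": [[[2.06, -3, -0.2, 0, 0, -0.0556, -0.5], [2.06, -3, -0.2, 0, 0, -0.0556, -0.5], [2.06, -3, -0.2, 0, 0, -0.0556, -0.5], [2.06, -3, -0.2, 0, 0, -0.0556, -0.5], [2.06, -3, -0.2, 0, 0, -0.0556, -0.5], [2.06, -3, -0.2, 0, 0, -0.0556, -0.5], [2.06, -3, -0.2, 0, 0, -0.0556, -0.5], [2.06, -3, -0.2, 0, 0, -0.0556, -0.5], [2.06, -3, -0.2, 0, 0, -0.0556, -0.5], [2.06, -3, -0.2, 0, 0, -0.0556, -0.5]]]}}

```text
t: 1.2
eef_pos: [413.5, 208.2, 211.3]
tool_rot: [1.428, 2.798, 0.0]
contact_force: [0.4, -0.0, 0.6]
width: 21.6
grasp_force: 0.0
```

Call:
{"op": "step_arm", "data": {"commands": [[[2.06, -3, -0.4, 0, 0, -0.0556, -0.5], [2.06, -3, -0.4, 0, 0, -0.0556, -0.5], [2.06, -3, -0.4, 0, 0, -0.0556, -0.5], [2.06, -3, -0.4, 0, 0, -0.0556, -0.5], [2.06, -3, -0.4, 0, 0, -0.0556, -0.5], [2.06, -3, -0.4, 0, 0, -0.0556, -0.5], [2.06, -3, -0.4, 0, 0, -0.0556, -0.5], [2.06, -3, -0.4, 0, 0, -0.0556, -0.5], [2.06, -3, -0.4, 0, 0, -0.0556, -0.5], [2.06, -3, -0.4, 0, 0, -0.0556, -0.5], [0, 0, 0, 0, 0, 0, -0.5], [0, 0, 0, 0, 0, 0, -0.5]]]}}

```text
t: 2.4
eef_pos: [618.9, -91.1, 170.4]
tool_rot: [-2.139, -2.299, 0.001]
contact_force: [-0.2, -0.2, -0.2]
width: 21.1
grasp_force: 0.0
```

```bash
python3 - <<'E'
from h import *
a=capture("top"); b=capture("scene")
for n,p in [("t0",(327.2,226.4)),("t1",(328.1,249.7)),("t2",(346.7,271.4))]: print(n,ray("top",p,92))
A=cv2.resize(a[170:335,215:435,::-1],(600,450),interpolation=cv2.INTER_CUBIC)
B=cv2.resize(b[130:340,170:420,::-1],(600,504),interpolation=cv2.INTER_CUBIC)
cv2.imwrite("pics/s1.png",B)
cv2.imwrite("pics/t1.png",A)
E
```

```text
t0 [614.8 -36.7]
t1 [555.6 -38.9]
t2 [501.5 -85. ]
```

View pics/s1.png

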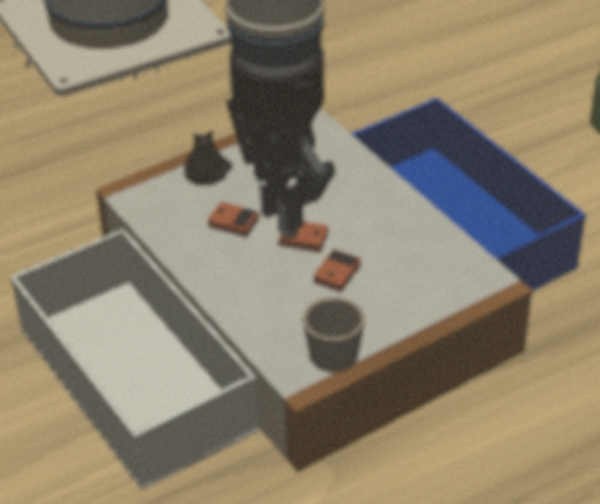

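The gripper hovers above the slab, behind tile0, with clear space below. I descend to 4 mm above the slab.

Call:
{"op": "step_arm", "data": {"commands": [[[0.1, 0, -2, 0, 0, 0, -0.5], [0, 0, -2, 0, 0, 0, -0.5], [0, 0, -2, 0, 0, 0, -0.5], [0, 0, -1.3, 0, 0, 0, -0.5], [0, 0, -0.8, 0, 0, 0, -0.5], [0, 0, -0.5, 0, 0, 0, -0.5], [0, 0, 0, 0, 0, 0, -0.5]]]}}

```text
t: 3.2
eef_pos: [619.9, -90.2, 85.2]
tool_rot: [-2.138, -2.301, 0.0]
contact_force: [1.4, 0.4, -0.2]
width: 21.5
grasp_force: 0.0
```

```bash
python3 - <<'E'
from h import *
b=capture("scene")
cv2.imwrite("pics/s2.png",cv2.resize(b[180:280,220:340,::-1],(600,500),interpolation=cv2.INTER_CUBIC))
E
```

```text
(no output)
```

View pics/s2.png

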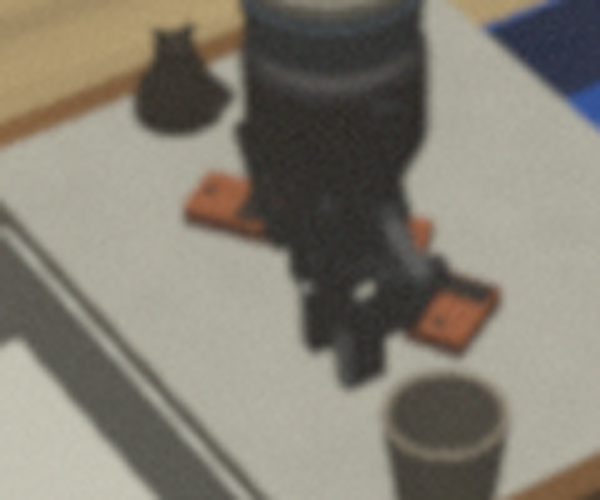

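The fingertips are down in the clear, with tile0 straight ahead in +y. I sweep tile0 gently.

Call:
{"op": "step_arm", "data": {"commands": [[[0, 0, -0.2, 0, 0, 0, -0.5], [-0.05, 0.7, 0, 0, 0, 0, -0.5], [-0.05, 0.7, 0, 0, 0, 0, -0.5], [-0.05, 0.7, 0, 0, 0, 0, -0.5], [-0.05, 0.7, 0, 0, 0, 0, -0.5], [-0.05, 0.7, 0, 0, 0, 0, -0.5], [-0.05, 0.7, 0, 0, 0, 0, -0.5], [-0.05, 0.7, 0, 0, 0, 0, -0.5], [-0.05, 0.7, 0, 0, 0, 0, -0.5], [-0.05, 0.7, 0, 0, 0, 0, -0.5], [-0.05, 0.7, 0, 0, 0, 0, -0.5], [-0.05, 0.7, 0, 0, 0, 0, -0.5]]]}}

```text
t: 4.45
eef_pos: [614.4, -12.9, 83.3]
tool_rot: [2.139, 2.301, 0.0]
contact_force: [0.2, -0.9, -0.6]
width: 21.2
grasp_force: 0.1
```

```bash
python3 - <<'E'
from h import *
b=tiles("scene",(212,180,385,300))
cv2.imwrite("pics/s3.png",cv2.resize(b[170:290,220:400,::-1],(750,500),interpolation=cv2.INTER_CUBIC))
E
```

```text
scene px [298. 227.] world [567.1 -34.4] size [27.1 27.5] ang 43.3
scene px [264. 220.] world [502.9 -91. ] size [23.4 28.2] ang 50.3
```

View pics/s3.png

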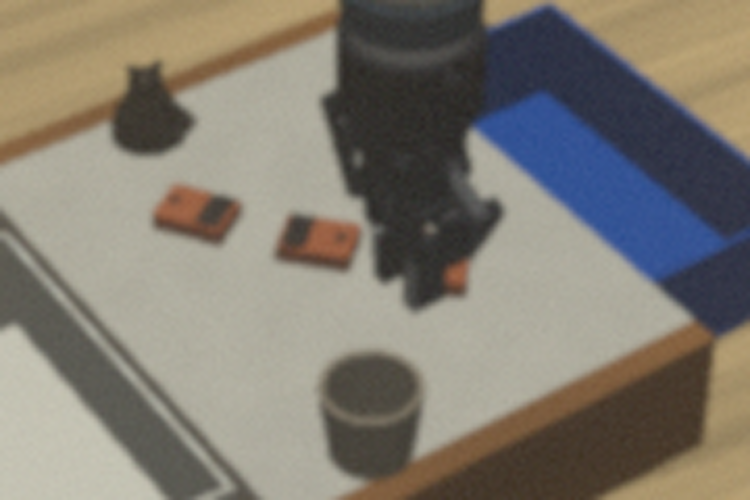

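Tile0 sits captured in front of the fingertips, and tiles 1 and 2 are undisturbed. I continue over the edge.

Call:
{"op": "step_arm", "data": {"commands": [[[-0.05, 0.7, 0, 0, 0, 0, -0.5], [-0.05, 0.7, 0, 0, 0, 0, -0.5], [-0.05, 0.7, 0, 0, 0, 0, -0.5], [-0.05, 0.7, 0, 0, 0, 0, -0.5], [-0.05, 0.7, 0, 0, 0, 0, -0.5], [-0.05, 0.7, 0, 0, 0, 0, -0.5], [-0.05, 0.7, 0, 0, 0, 0, -0.5], [-0.05, 0.7, 0, 0, 0, 0, -0.5], [-0.05, 0.7, 0, 0, 0, 0, -0.5], [-0.05, 0.7, 0, 0, 0, 0, -0.5], [-0.05, 0.7, 0, 0, 0, 0, -0.5], [-0.05, 0.7, 0, 0, 0, 0, -0.5]]]}}

```text
t: 5.7
eef_pos: [608.4, 71.1, 83.3]
tool_rot: [-2.139, -2.301, 0.0]
contact_force: [1.1, 0.3, 1.0]
width: 21.7
grasp_force: 0.1
```

Call:
{"op": "step_arm", "data": {"commands": [[[-0.05, 0.7, 0, 0, 0, 0, -0.5], [-0.05, 0.7, 0, 0, 0, 0, -0.5], [-0.05, 0.7, 0, 0, 0, 0, -0.5], [-0.05, 0.7, 0, 0, 0, 0, -0.5], [-0.03, 0.4, 0, 0, 0, 0, -0.5], [0, 0, 0, 0, 0, 0, -0.5], [0, 0, 2, 0, 0, 0, -0.5], [0, 0, 3, 0, 0, 0, -0.5], [0, -1, 3, 0, 0, 0, -0.5], [-1, -3.3, 0, 0, 0, 0, -0.5]]]}}

```text
t: 6.7
eef_pos: [598.5, 60.6, 167.2]
tool_rot: [2.132, 2.3, 0.008]
contact_force: [1.6, -0.4, -0.8]
width: 21.6
grasp_force: 0.0
```

```bash
python3 - <<'E'
from h import *
a=tiles("top",(220,180,380,318))
cv2.imwrite("pics/t4.png",cv2.resize(a[170:335,215:435,::-1],(720,540),interpolation=cv2.INTER_CUBIC))
E
```

```text
top px [348. 273.] world [497.  -88.4] size [22.  24.5] ang 38.4
top px [325. 247.] world [562.5 -32.4] size [19.7 23.2] ang 45.0
```

View pics/t4.png

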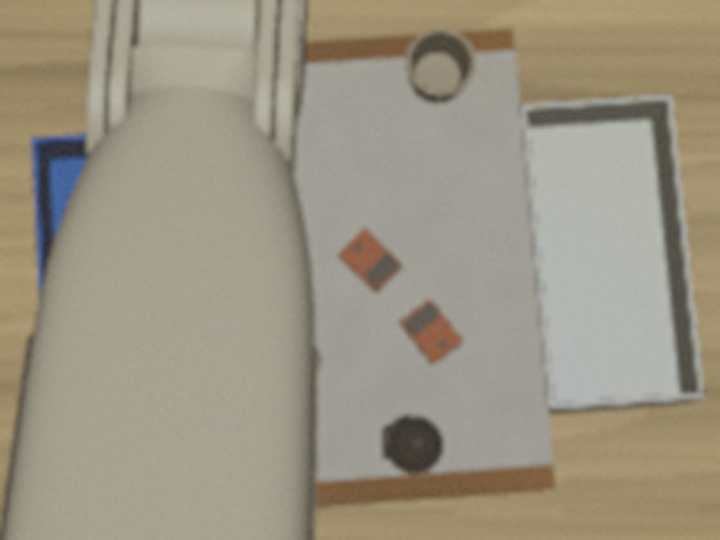

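Tiles 1 and 2 are untouched, but the arm hides the blue tub. I go behind tile1, at about (556,-39), starting from (562,-90).

Call:
{"op": "step_arm", "data": {"commands": [[[-0.9, -3.8, 0, 0, 0, 0, -0.5], [-0.9, -3.8, 0, 0, 0, 0, -0.5], [-0.9, -3.8, 0, 0, 0, 0, -0.5], [-0.9, -3.7, 0, 0, 0, 0, -0.5], [0, 0, 0, 0, 0, 0, -0.5], [0, 0, 0, 0, 0, 0, -0.5]]]}}

```text
t: 7.35
eef_pos: [559.9, -92.4, 163.2]
tool_rot: [-2.142, -2.298, 0.0]
contact_force: [0.8, -0.5, -0.4]
width: 21.5
grasp_force: 0.0
```

```bash
python3 - <<'E'
from h import *
print(get_state()["eef_pos"],get_state()["tool_rot"])
b=tiles("scene",(212,170,415,300),92)
cv2.imwrite("pics/s5.png",cv2.resize(b[160:300,220:420,::-1],(750,525),interpolation=cv2.INTER_CUBIC))
E
```

```text
[559.86642788 -92.43953678 163.1550098 ] [-2.14150837e+00 -2.29813978e+00  2.57343513e-06]
scene px [378. 231.] world [671.8 112.2] size [32.2 20.4] ang 59.7
scene px [298. 227.] world [566.8 -34.5] size [27.5 26.7] ang 45.6
scene px [264. 220.] world [502.4 -89.5] size [22.8 26.9] ang 38.9
```

View pics/s5.png

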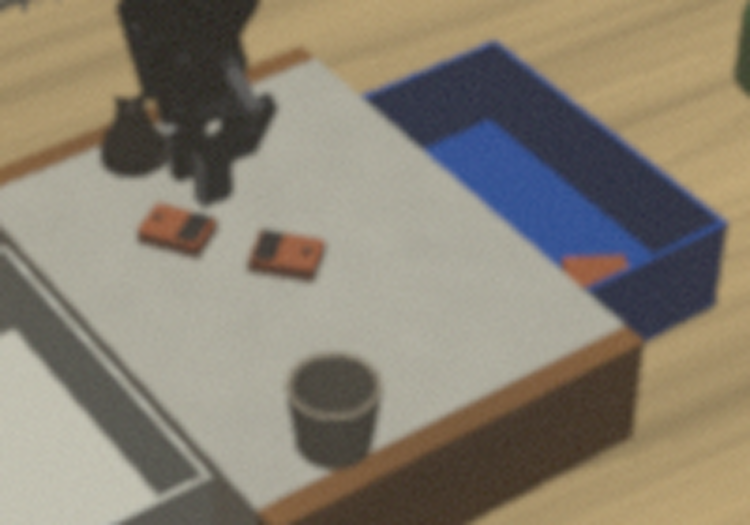

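Tile0 lies in the blue tub at (595,270) in the crop. Now I descend and sweep tile1.

Call:
{"op": "step_arm", "data": {"commands": [[[0.2, 0.2, -2, 0, 0, 0, -0.5], [0, 0, -2, 0, 0, 0, -0.5], [0, 0, -2, 0, 0, 0, -0.5], [0, 0, -1.2, 0, 0, 0, -0.5], [0, 0, -0.6, 0, 0, 0, -0.5], [0, 0, 0, 0, 0, 0, -0.5]]]}}

```text
t: 8.0
eef_pos: [562.1, -88.8, 84.8]
tool_rot: [-2.137, -2.301, 0.001]
contact_force: [-0.6, -0.4, -0.6]
width: 21.4
grasp_force: 0.0
```

Call:
{"op": "step_arm", "data": {"commands": [[[-0.05, 0.7, -0.1, 0, 0, 0, -0.5], [-0.05, 0.7, 0, 0, 0, 0, -0.5], [-0.05, 0.7, 0, 0, 0, 0, -0.5], [-0.05, 0.7, 0, 0, 0, 0, -0.5], [-0.05, 0.7, 0, 0, 0, 0, -0.5], [-0.05, 0.7, 0, 0, 0, 0, -0.5], [-0.05, 0.7, 0, 0, 0, 0, -0.5], [-0.05, 0.7, 0, 0, 0, 0, -0.5], [-0.05, 0.7, 0, 0, 0, 0, -0.5], [-0.05, 0.7, 0, 0, 0, 0, -0.5], [-0.05, 0.7, 0, 0, 0, 0, -0.5], [-0.05, 0.7, 0, 0, 0, 0, -0.5]]]}}

```text
t: 9.2
eef_pos: [556.1, -4.9, 84.3]
tool_rot: [2.139, 2.301, 0.0]
contact_force: [-0.3, -0.4, 0.6]
width: 21.4
grasp_force: 0.2
```

```bash
python3 - <<'E'
from h import *
b=tiles("scene",(212,170,415,300),92)
cv2.imwrite("pics/s6.png",cv2.resize(b[160:300,220:420,::-1],(750,525),interpolation=cv2.INTER_CUBIC))
E
```

```text
scene px [378. 231.] world [671.8 112.2] size [32.2 20.4] ang 59.7
scene px [321. 220.] world [571.3  22.2] size [23.1 27.6] ang 26.0
scene px [264. 220.] world [504.6 -89. ] size [25.4 26.9] ang 33.1
```

View pics/s6.png

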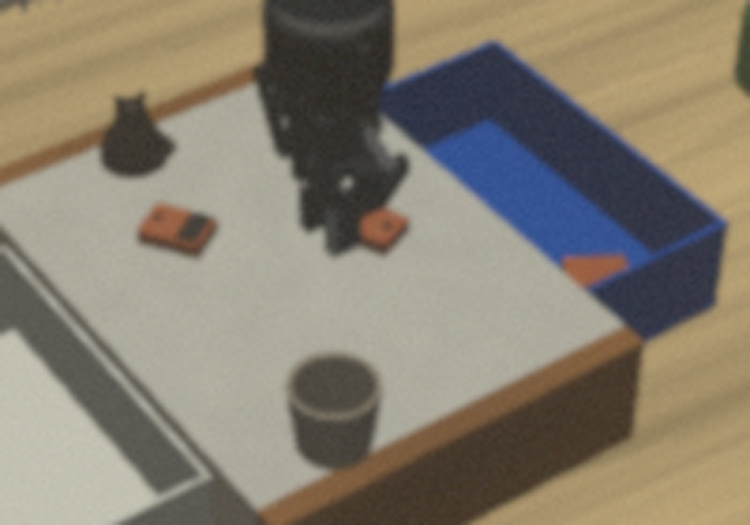

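Tile1 is ahead of the fingers but about 10 mm off to +x. I back off slightly, recentre and continue.

Call:
{"op": "step_arm", "data": {"commands": [[[0, -1, 0, 0, 0, 0, -0.5], [1, 0, 0, 0, 0, 0, -0.5], [-0.05, 0.7, 0, 0, 0, 0, -0.5], [-0.05, 0.7, 0, 0, 0, 0, -0.5], [-0.05, 0.7, 0, 0, 0, 0, -0.5], [-0.05, 0.7, 0, 0, 0, 0, -0.5], [-0.05, 0.7, 0, 0, 0, 0, -0.5], [-0.05, 0.7, 0, 0, 0, 0, -0.5], [-0.05, 0.7, 0, 0, 0, 0, -0.5], [-0.05, 0.7, 0, 0, 0, 0, -0.5], [-0.05, 0.7, 0, 0, 0, 0, -0.5]]]}}

```text
t: 10.35
eef_pos: [561.6, 48.2, 84.3]
tool_rot: [2.139, 2.301, 0.0]
contact_force: [0.3, -0.8, 1.2]
width: 21.5
grasp_force: 0.2
```

```bash
python3 - <<'E'
from h import *
b=tiles("scene",(212,170,415,300),92)
E
```

```text
scene px [378. 231.] world [671.8 112.2] size [32.2 20.4] ang 59.7
scene px [264. 220.] world [502.9 -91.4] size [23.  28.3] ang 52.1
scene px [341. 214.] world [574.8  73. ] size [19.7 27.7] ang 6.7
```

Call:
{"op": "step_arm", "data": {"commands": [[[0, 0.7, 0, 0, 0, 0, -0.5], [0, 0.7, 0, 0, 0, 0, -0.5], [0, 0.7, 0, 0, 0, 0, -0.5], [0, 0.7, 0, 0, 0, 0, -0.5], [-0.05, 0.7, 0, 0, 0, 0, -0.5], [-0.05, 0.7, 0, 0, 0, 0, -0.5], [-0.05, 0.7, 0, 0, 0, 0, -0.5], [-0.03, 0.4, 0, 0, 0, 0, -0.5], [0, 0, 0, 0, 0, 0, -0.5]]]}}

```text
t: 11.3
eef_pos: [559.8, 101.2, 84.3]
tool_rot: [-2.138, -2.302, -0.0]
contact_force: [-0.3, -0.0, 0.6]
width: 21.2
grasp_force: 0.0
```

Call:
{"op": "step_arm", "data": {"commands": [[[0, 0, 2, 0, 0, 0, -0.5], [0, 0, 3, 0, 0, 0, -0.5], [0, -1, 3, 0, 0, 0, -0.5], [-1.2, -4, 0, 0, 0, 0, -0.5], [-1.2, -4, 0, 0, 0, 0, -0.5], [-1.2, -4, 0, 0, 0, 0, -0.5], [-1.2, -4, 0, 0, 0, 0, -0.5], [-1, -4, 0, 0, 0, 0, -0.5], [0, -3, 0, 0, 0, 0, -0.5], [0, 0, 0, 0, 0, 0, -0.5], [0, 0, 0, 0, 0, 0, -0.5]]]}}

```text
t: 12.4
eef_pos: [501.6, -140.2, 164.2]
tool_rot: [-2.141, -2.299, -0.0]
contact_force: [-0.1, -0.4, -0.3]
width: 21.3
grasp_force: 0.0
```

```bash
python3 - <<'E'
from h import *
b=tiles("scene",(212,170,415,300),92)
a=tiles("top",(220,180,380,318))
cv2.imwrite("pics/s7.png",cv2.resize(b[160:300,220:420,::-1],(750,525),interpolation=cv2.INTER_CUBIC))
E
```

```text
scene px [378. 231.] world [671.8 112.2] size [32.2 20.4] ang 59.7
scene px [263. 219.] world [501.9 -90. ] size [22.3 28.2] ang 42.7
top px [347. 273.] world [498.8 -86.9] size [17.5 24.7] ang 45.0
top px [264. 253.] world [546.4 119.1] size [35.4 24.2] ang 6.2
top px [249. 237.] world [587.2 157.9] size [36.3 23.6] ang 63.5
```

View pics/s7.png

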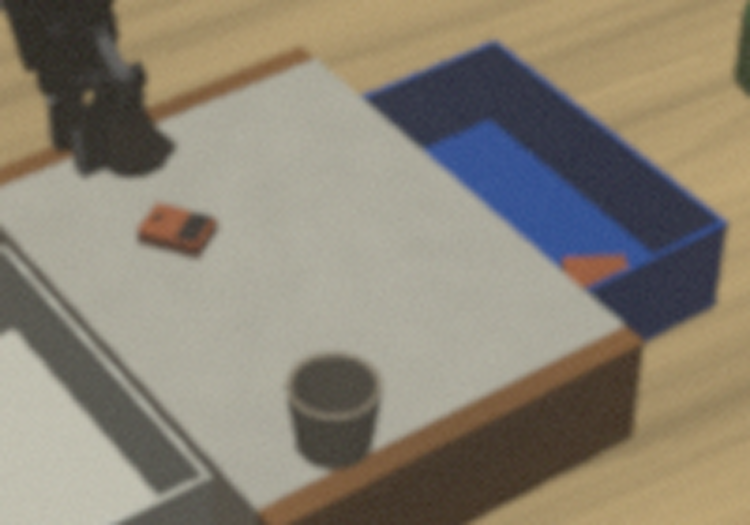

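Both swept tiles are now in the blue tub: the top view finds them at (249,237) and (264,253), and the slab holds only tile2 at about (502,-87). The finger line is at x ≈ 507, so I descend behind tile2 and push.

Call:
{"op": "step_arm", "data": {"commands": [[[0.6, 0, -2, 0, 0, 0, -0.5], [0, 0, -2, 0, 0, 0, -0.5], [0, 0, -2, 0, 0, 0, -0.5], [0, 0, -1.3, 0, 0, 0, -0.5], [0, 0, -0.7, 0, 0, 0, -0.5], [0, 0, 0, 0, 0, 0, -0.5]]]}}

```text
t: 13.1
eef_pos: [507.6, -138.4, 83.7]
tool_rot: [-2.137, -2.301, 0.001]
contact_force: [0.2, 0.5, -0.6]
width: 21.5
grasp_force: 0.0
```

Call:
{"op": "step_arm", "data": {"commands": [[[-0.05, 0.7, 0, 0, 0, 0, -0.5], [-0.05, 0.7, 0, 0, 0, 0, -0.5], [-0.05, 0.7, 0, 0, 0, 0, -0.5], [-0.05, 0.7, 0, 0, 0, 0, -0.5], [-0.05, 0.7, 0, 0, 0, 0, -0.5], [-0.05, 0.7, 0, 0, 0, 0, -0.5], [-0.05, 0.7, 0, 0, 0, 0, -0.5], [-0.05, 0.7, 0, 0, 0, 0, -0.5], [-0.05, 0.7, 0, 0, 0, 0, -0.5], [-0.05, 0.7, 0, 0, 0, 0, -0.5]]]}}

```text
t: 14.1
eef_pos: [502.9, -68.9, 84.3]
tool_rot: [2.139, 2.301, 0.0]
contact_force: [0.1, -0.2, 0.0]
width: 21.3
grasp_force: 0.2
```

```bash
python3 - <<'E'
from h import *
b=tiles("scene",(212,170,415,300),92)
E
```

```text
scene px [378. 231.] world [671.8 112.2] size [32.2 20.4] ang 59.7
```

```bash
sed -i 's/<20/<6/' h.py; python3 - <<'E'
from h import *
b=tiles("scene",(212,170,415,300),92)
a=tiles("top",(220,180,380,318))
E
```

```text
scene px [378. 231.] world [671.8 112.2] size [32.2 20.4] ang 59.7
scene px [282. 214.] world [507.3 -44. ] size [ 9.6 19.6] ang 20.4
top px [264. 253.] world [546.6 119.2] size [35.7 24.4] ang 6.6
top px [249. 237.] world [587.2 157.9] size [36.3 23.6] ang 63.5
```

Tile2 shows in front of the tips, at about (507,-44) for tips at (503,-69), so it is well centred. I continue.

Call:
{"op": "step_arm", "data": {"commands": [[[-0.05, 0.7, 0, 0, 0, 0, -0.5], [-0.05, 0.7, 0, 0, 0, 0, -0.5], [-0.05, 0.7, 0, 0, 0, 0, -0.5], [-0.05, 0.7, 0, 0, 0, 0, -0.5], [-0.05, 0.7, 0, 0, 0, 0, -0.5], [-0.05, 0.7, 0, 0, 0, 0, -0.5], [-0.05, 0.7, 0, 0, 0, 0, -0.5], [-0.05, 0.7, 0, 0, 0, 0, -0.5], [-0.05, 0.7, 0, 0, 0, 0, -0.5], [-0.05, 0.7, 0, 0, 0, 0, -0.5], [-0.05, 0.7, 0, 0, 0, 0, -0.5], [-0.05, 0.7, 0, 0, 0, 0, -0.5]]]}}

```text
t: 15.45
eef_pos: [496.8, 15.1, 84.3]
tool_rot: [-2.139, -2.301, 0.0]
contact_force: [-0.3, -0.8, -0.0]
width: 21.3
grasp_force: 0.1
```

```bash
python3 - <<'E'
from h import *
b=tiles("scene",(212,170,415,300),92)
E
```

```text
scene px [378. 231.] world [671.8 112.2] size [32.2 20.4] ang 59.7
scene px [313. 201.] world [501.8  42. ] size [ 8.2 16.7] ang 27.4
```

Call:
{"op": "step_arm", "data": {"commands": [[[-0.05, 0.7, 0, 0, 0, 0, -0.5], [-0.05, 0.7, 0, 0, 0, 0, -0.5], [-0.05, 0.7, 0, 0, 0, 0, -0.5], [-0.05, 0.7, 0, 0, 0, 0, -0.5], [-0.05, 0.7, 0, 0, 0, 0, -0.5], [-0.05, 0.7, 0, 0, 0, 0, -0.5], [-0.05, 0.7, 0, 0, 0, 0, -0.5], [-0.05, 0.7, 0, 0, 0, 0, -0.5], [-0.05, 0.7, 0, 0, 0, 0, -0.5], [-0.05, 0.7, 0, 0, 0, 0, -0.5], [-0.05, 0.7, 0, 0, 0, 0, -0.5], [0, 0, 0, 0, 0, 0, -0.5]]]}}

```text
t: 16.7
eef_pos: [491.2, 92.4, 84.3]
tool_rot: [-2.138, -2.302, -0.0]
contact_force: [0.0, -0.0, 0.3]
width: 21.8
grasp_force: 0.0
```

Call:
{"op": "step_arm", "data": {"commands": [[[0, 0, 3, 0, 0, 0, -0.5], [0, 0, 4, 0, 0, 0, -0.5], [0, -1, 4, 0, 0, 0, -0.5], [0, -4.5, 1, 0, 0, 0, -0.5], [0, -4.5, 0, 0, 0, 0, -0.5], [0, -4.5, 0, 0, 0, 0, -0.5], [0, -4.5, 0, 0, 0, 0, -0.5], [0, -4.5, 0, 0, 0, 0, -0.5], [0, -4.5, 0, 0, 0, 0, -0.5], [0, -4, 0, 0, 0, 0, -0.5], [0, 0, 0, 0, 0, 0, -0.5], [0, 0, 0, 0, 0, 0, -0.5]]]}}

```text
t: 17.9
eef_pos: [491.0, -229.3, 203.8]
tool_rot: [-2.141, -2.298, 0.0]
contact_force: [0.5, -0.2, -0.5]
width: 21.4
grasp_force: 0.0
```

```bash
python3 - <<'E'
from h import *
b=tiles("scene",(180,170,415,330),92)
for p in [(309,278)]: pass
a=tiles("top",(220,180,435,318),16)
E
```

```text
scene px [378. 231.] world [671.8 112.2] size [32.2 20.4] ang 59.7
top px [262. 279.] world [489.6 130.7] size [25.4 37.7] ang 77.4
top px [264. 253.] world [557.9 125.8] size [37.6 25.5] ang 6.6
top px [249. 237.] world [600.6 167.2] size [38.5 26.2] ang 63.4
```

All three are in the tub, lying flat (slab y about 160–200 at floor height). I check the bystanders by differencing against the first pictures, then hand in if nothing has moved.

```bash
python3 - <<'E'
from h import *
for n,rs in (("top",{"cup":(335,175,365,205),"cat":(328,293,356,316),"jar":(130,262,168,295),"brush":(470,235,497,318),"white":(380,200,428,296)}),("scene",{"cup":(295,252,323,286),"jar":(414,148,444,188),"brush":(100,268,138,338),"cat":(245,183,268,207)})):
    a=capture(n); o=cv2.imread(f"pics/{n}0.png")[:,:,::-1]
    d=cv2.GaussianBlur(cv2.absdiff(a,o),(5,5),0).max(2)
    for k,(x0,y0,x1,y1) in rs.items(): print(n,k,d[y0:y1,x0:x1].max(),round(d[y0:y1,x0:x1].mean(),1))
E
```

```text
top cup 3 1.8
top cat 4 2.0
top jar 4 1.8
top brush 77 29.4
top white 122 18.0
scene cup 26 4.0
scene jar 6 3.6
scene brush 6 4.0
scene cat 5 3.4
```

```bash
python3 -c "
from bench import *
print(close_job())"
```

```text
the job is handed in; nothing more can be done
None
```

All three tiles were pushed off the slab into the blue tub. Camera checks show the cup, cat, jar and brush where they were, and the job was handed in at about 18 s.

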